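Lock the clock-movement carrier with its pin

ROBOT

A 6-joint arm with a two-finger parallel gripper is mounted at the origin on the work surface. World frame = base frame: x ahead of the robot, y to its left, z up, the work surface at z = 0. Lengths are in mm, angles in rad, forces in N, time in s.
With the tool pointing down it reaches from about 350 to 925 mm from the base axis. Payload 6.4 kg.
Tool frame: the origin (TCP) lies midway between the tips of the shut fingers; the grasp point (between the pads) lies bot.tcp_to_grasp behind it (bot.tcp_to_grasp is the distance from the TCP to the grasp point, in mm); z points along the fingers, y is the line along which they close (so a half turn about z gives the same grasp; the last joint's range is limited). The gripper opens to 85 mm and grips with 20 to 120 N. Pads are 22 mm wide; open, the fingers measure 114 mm over their backs; the gripper's body (76 mm by 85 mm) begins 54 mm behind the grasp point. The pads swing forward as they close: fully open they stand 13 mm farther back than shut.
Start: joints at [-1.324, 0.245, 1.558, -0, 1.339, -0.174], TCP at [265.525, -593.305, 231.29] pointing down, gripper open.
Joint ranges: [-3.13, 3.13], [-1.02, 2.26], [0.13, 2.54], [-0.95, 4.09], [0.21, 2.88], [-2.74, 2.74]. Speed limits (rad/s): [2.57, 2.57, 3.14, 3.14, 3.14, 3.14].

INTERFACE

Orientations are given as a rotation vector (axis times angle).
In Python, from plant import bot gives the robot as it stands. The module is installed in compiled form; this text tells all that it offers.
- The arm moves only by the tool servo_tool, never from a script. Its argument "steps" is a list of rows, each an object of numbers: "wx", "wy", "wz": the turn, a rotation vector about the tool's x, y, z in degrees; "tx", "ty", "tz": the shift along the tool's x, y, z in mm; "grip": the closure in counts, from 0 (fully open) to 255 (shut). A call has exactly 8 rows; each row is the pose to reach, as a shift and turn from the pose commanded when the call began, along the tool's axes at that moment; what a row does not reach only later rows make up. A row lasts 1/8 s, in which the tool goes at most 62.5 mm and 10.7 degrees, less where a joint would pass 70% of its speed; a pose out of reach is approached as far as the arm can. A call with a gripper value outside its range is refused whole. The fingers move at their own pace and stop on an object; the grip force is fixed at half the most. Time passes only in rows, so rows that repeat a pose let the fingers close, or fill a call up. It gives the time, the measured TCP pose, the force and the opening at its end, in the units of the state.
- bot.get_state(): the state, without advancing time (a new reading comes with each control period).
- bot.capture(name): name is "side" or "top"; returns a dict with "frame" (480x640x3 uint8, blue, green, red), "fov_y" (degrees; the focal length in pixels is half the picture's height over the tangent of half this angle, whatever the lens; pixels are square), "cx", "cy" (the principal point, pixels), "k1" (the pictures are not rectified: a ray, as slopes to the right and down, at radius r is drawn at 1 + k1 r^2 times it, then the intrinsics apply), "R" (3x3) and "t" (3): a world point X has camera coordinates R X + t. Camera axes: x right, y down, z forward; pixel columns grow to the right and rows downward; lengths in mm; the calibration is good to about 2 mm. A picture is of the moment at which its call begins. There is no depth.
- bot.close_job(): hands the job in, once; it reports no verdict.
Trained networks look in a picture, given as the dict that the camera call returned (one of the last four; its "shot" number tells which), for a name from the list of things; names that differ only in an ending like _2 or _b are one class to them, and where a whole thing is asked for, a point or a joint stands for the part that bears it (a point fixed in the world has none). Each returns a list of dicts, best first, with "p" (0 to 1); they miss things now and then, are a little off and sometimes report something else, mostly with a low value. They report only what shows in the picture. A call takes as long as a camera call.
- bot.regions_of(label, picture): "region" (480x640 bool, what is visible of it) and "at" ([column, row] in pixels, amid what is visible of it).
The state is a dict: "time_s": time; "joint_pos": joint angles; "qd": joint speeds; "joint_torque": joint torques, N m; "tcp_pos": TCP position; "tool_rot": TCP orientation; "wrist_force": force on the tool from outside, world axes, zero at the start; "torque": the same for the moment, N m; "width": opening from 0.0 (shut) to 1.0 (fully open).
Only numpy, scipy, OpenCV 4.12 (cv2) and the standard library are available. Lean on these libraries where they do the work, as an engineer would, in place of code of your own. Each camera call takes 0.05 s, during which the arm holds its last target. There are 200 camera calls.

TASK

On the sloping clock stand, swing the movement carrier back against its stop by its handle post, so that its hole lines up with the hole in the bed. Then take the tall-gripped lock pin from the wooden block and push it square to the slope through both holes until its collar rests on the carrier, and let go. Leave the disc-headed pin, the loupe and the tin alone.

Things in the scene. Friction and masses are not known exactly. Their poses are not given: they have to be found in the camera images.
- bed: Fixed grey sloping bed plate of the stand, 200 mm up the slope x 140 wide x 12 thick. Origin: on its upper face, mid-width, 70 mm up the slope from its low edge, 90 mm above the table. z: the slope's normal, 30 degrees from vertical, leaning to the robot's left; x up the slope (to the right); y across it, away from the robot. A dark stop block stands on it beyond the carrier
- bed_hole (a point): Centre of the round 13 mm hole through the bed, at the bed's upper face (bed x = -40 mm, y = 0); axes as the bed. The bed is 12 mm thick and open below
- carrier (a joint): Swing angle of the carrier in rad, about the bed's normal: 0 = against its stop (the holes are in line), grows to 0.9 as its tongue swings towards the robot (bed -y). Stiff enough to stay where it is left; about 1 to 3 N at the post moves it
- carrier_hinge (a point): Carrier's hinge axis at the carrier's underside: bed x = 100, y = 0, z = 1 mm. The carrier is a flat aluminium bar 10 mm thick with a brass clock movement (72 mm round, up to 36 mm above the bed); at angle 0 it points straight down the slope. Axes turn with the carrier: z the bed's normal, the bar runs along -x
- carrier_hole (a point): Centre of the 14 mm hole through the carrier's 44 mm square tongue, at the tongue's upper face (11 mm above the bed), 140 mm from the hinge axis. Axes as the carrier
- carrier_post (a point): Centre of the top of the carrier's handle post, a round aluminium post 16 mm in diameter and 32 mm tall, standing square to the bar at its free end, 195 mm from the hinge axis. Its foot is at the bar's upper face. Axes as the carrier
- lock_pin: Steel: shaft 10 mm in diameter and 42 mm long (last 8 mm tapered to 5 mm), then a collar 22 mm in diameter x 4 mm, then a tall round grip 16 mm in diameter x 34 mm. Origin: centre of the collar's underside; z runs up through the grip. Starts upright in one of the pin block's holes, collar on the block, 52 mm above the table
- disc_pin: A shorter steel pin with a flat disc head 32 mm in diameter x 7 mm and no grip (shaft 22 mm), in the block's other hole: not needed. Origin: centre of the disc's underside, z up
- pin_block: Fixed wooden block, 50 x 120 x 52 mm tall, with two holes 33 mm either side of its middle along its y axis. Origin: centre of its underside
- loupe: Black eyeglass loupe, 32 mm across x 28 mm tall, on the bench by the stand's low end. Origin: centre of its underside
- tin: Small open steel bowl, 72 mm across x 30 mm tall, beyond the pin block. Origin: centre of its underside

How it is judged (in metres and radians):
On the way, in this order (a step that is already met when the one before it is completed fails the run):
1. the carrier is swung against its stop (within 0.02 rad, about 3 mm at the hole) and stays there for 0.3 s, the pin not yet in (value of joint carrier below 0.02 rad), for 0.3 s.
2. the lock pin's collar is down on the carrier (within 3.5 mm), its shaft through both holes (z of lock_pin in the frame of bed_hole between 0.008 and 0.0145 m and x of lock_pin in the frame of bed_hole between -0.004 and 0.004 m and y of lock_pin in the frame of bed_hole between -0.004 and 0.004 m and angle between the z axis of lock_pin and the z axis of bed, either way round below 0.14 rad), for 0.2 s.
At the end, for the whole second after the job is handed in: The lock pin is through carrier and bed with its collar within 3.5 mm of the carrier's upper face, centred within 4 mm on the bed's hole, grip end up and within 8 degrees of square to the slope; the carrier is within 0.03 rad of its stop; the pin is at rest and the robot touches nothing (all of step 2 and angle between lock_pin's own z axis and vertical below 0.75 rad and value of joint carrier below 0.03 rad and linear speed of lock_pin below 0.02 m/s and contact force between each of the arm, the fingers and anything else below 0.2 N).
It fails at once if the disc-headed pin is moved more than 15 mm (distance of disc_pin from where it was at the start of the episode above 0.015 m).
It fails at once if the loupe is moved more than 30 mm (distance of loupe from where it was at the start of the episode above 0.03 m).
It fails at once if the tin is moved more than 30 mm (distance of tin from where it was at the start of the episode above 0.03 m).
It also fails if it takes over 53 s, if anything falls off the work surface, if the arm or the gripper's body presses on something with over 40 N, if the wrist force passes 120 N, or if a joint passes its speed limit or range.

## Working session

There is one attempt and no reset: what is moved stays moved. The work goes in short steps, Python scripts to look and compute and a tool call to move; the robot and the scene stay as the last step left them, time stands still between calls to the robot, and variables do not carry over. Pictures are saved under pics/ and viewed, on a budget of 10 in all, crops included, one or two more only if the job needs it, and the job is handed in when it is done.

Besides the shell and the picture viewer there is one more tool, called as name(argument=value, ...), one argument or row to a line, values as JSON. servo_tool: Moves the arm, as the interface text tells. Its arguments: {"type":"object","properties":{"steps":{"type":"array","items":{"type":"object","properties":{"wx":{"type":"number"},"wy":{"type":"number"},"wz":{"type":"number"},"tx":{"type":"number"},"ty":{"type":"number"},"tz":{"type":"number"},"grip":{"type":"number"}}}}},"required":["steps"]}

```bash
mkdir -p pics
cat > h.py <<'E'
import numpy as np, cv2
from scipy.spatial.transform import Rotation as Ro
from plant import bot
def cam(p):
    f=p["frame"].shape[0]/2/np.tan(np.radians(p["fov_y"])/2)
    return f,np.array(p["R"]),np.array(p["t"])
def proj(p,X):
    f,R,t=cam(p); c=np.atleast_2d(X)@R.T+t; s=c[:,:2]/c[:,2:]
    s=s*(1+p["k1"]*(s**2).sum(1,keepdims=True)); return s*f+[p["cx"],p["cy"]]
def ray(p,uv):
    f,R,t=cam(p); d=(np.array(uv,float)-[p["cx"],p["cy"]])/f; s=d.copy()
    for _ in range(30): s=d/(1+p["k1"]*(s@s))
    v=R.T@np.array([s[0],s[1],1]); return -R.T@t, v/np.linalg.norm(v)
def tri(rs):
    A=sum(np.eye(3)-np.outer(v,v) for o,v in rs); b=sum((np.eye(3)-np.outer(v,v))@o for o,v in rs)
    X=np.linalg.solve(A,b); return X,[np.linalg.norm((np.eye(3)-np.outer(v,v))@(X-o)) for o,v in rs]
def atz(r,z): o,v=r; return o+v*(z-o[2])/v[2]
def st():
    s=bot.get_state(); print({k:np.round(s[k],3).tolist() for k in ["time_s","joint_pos","tcp_pos","tool_rot","wrist_force","width"]}); return s
E
python3 - <<'E'
from h import *
s=st(); print(bot.tcp_to_grasp)
P={n:bot.capture(n) for n in("side","top")}
for n,p in P.items():
    cv2.imwrite(f"pics/{n}0.png",p["frame"]); print(n,p["fov_y"],p["k1"],(-p["R"].T@p["t"]).round())
    for l in["bed","carrier","carrier_post","carrier_hole","lock_pin","disc_pin","pin_block","loupe","tin"]:
        for d in bot.regions_of(l,p)[:2]:
            ys,xs=np.nonzero(d["region"]); print(l,round(d["p"],2),np.round(d["at"],1),xs.min(),xs.max(),ys.min(),ys.max(),len(xs))
E
```

```text
{'time_s': 0.0, 'joint_pos': [-1.324, 0.246, 1.559, 0.0, 1.339, -0.174], 'tcp_pos': [265.377, -592.74, 230.19], 'tool_rot': [-3.07, -0.656, 0.0], 'wrist_force': [0.339, -0.324, -0.662], 'width': 0.999}
18.700000000000003
side 50.56562154837264 -0.051036270882908075 [489. 632. 700.]
bed 0.93 [313.4 148.9] 262 361 97 210 6907
carrier 0.96 [327.  150.7] 308 344 102 211 2329
carrier 0.73 [286.4 436.5] 261 313 411 461 2082
carrier_post 0.67 [329.3 148.1] 308 343 102 211 2329
carrier_post 0.47 [316.2 148.8] 262 362 96 210 6956
carrier_hole 0.66 [326.5 146.7] 308 344 102 210 2330
lock_pin 0.51 [376.5 393.8] 368 382 380 403 264
disc_pin 0.7 [378.2 442.9] 366 391 431 456 520
pin_block 0.85 [375.6 425.1] 353 399 378 479 3296
loupe 0.75 [257.2 241.2] 251 267 228 248 287
tin 0.57 [289.1 437.2] 261 313 411 461 2130
tin 0.25 [327.8 146.8] 308 343 102 210 2259
top 56.08335454834339 0.039696025275247515 [516.  84. 922.]
bed 0.8 [457.7 212.1] 380 523 166 257 8887
carrier 0.65 [451. 227.] 379 505 203 250 3060
carrier_post 0.95 [450.6 228.6] 381 505 203 249 3023
carrier_hole 0.87 [449.5 224.8] 380 505 203 249 2962
lock_pin 0.59 [190.6 296.6] 183 197 289 298 116
disc_pin 0.74 [450.  225.2] 381 505 203 250 2973
disc_pin 0.64 [155.3 299.9] 148 164 292 306 210
pin_block 0.97 [179.7 293. ] 142 213 278 313 1526
loupe 0.52 [353.7 176.5] 346 360 170 186 198
tin 0.71 [165.4 236.9] 148 184 219 254 1062
```

Run:
```python
import cv2,numpy as np
a=cv2.imread("pics/side0.png");b=cv2.imread("pics/top0.png")
c=lambda i,x,y,w,h:cv2.resize(i[y:y+h,x:x+w],(400,300),interpolation=cv2.INTER_CUBIC)
cv2.imwrite("pics/m0.png",np.vstack([np.hstack([c(a,230,90,180,135),c(a,260,360,160,120)]),np.hstack([c(b,340,140,200,150),c(b,110,220,160,120)])]))
```

```text
(no output)
```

View pics/m0.png

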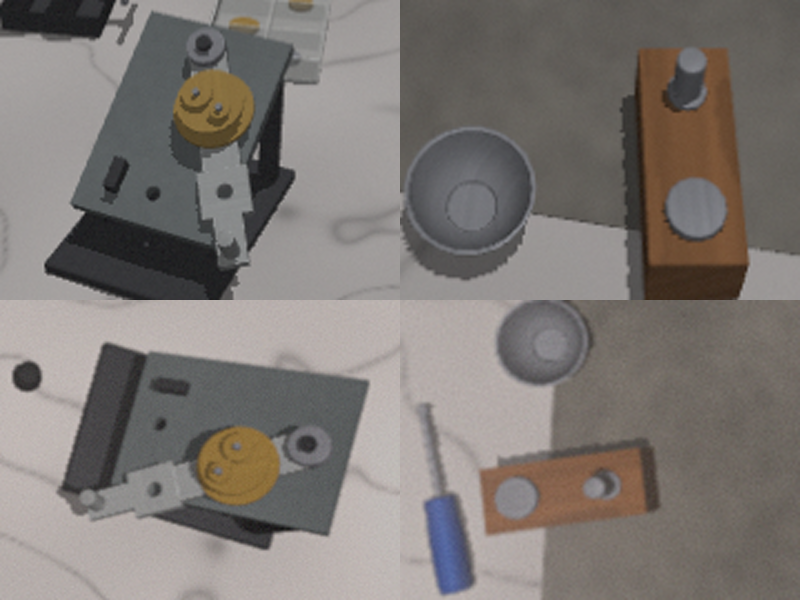

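View pics/top0.png

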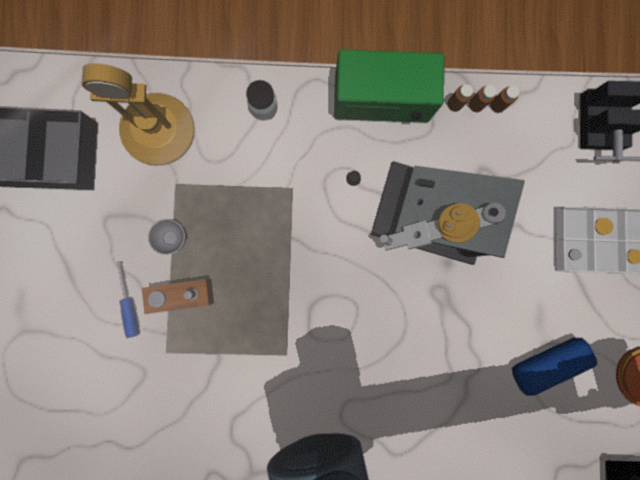

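```bash
cat > fit.py <<'E'
from h import *
from scipy.optimize import least_squares
def bedT(q):  # x,y,z,yaw : bed x axis horizontal dir at yaw, rising 30deg
    x,y,z,a=q; c,s=np.cos(a),np.sin(a); C,S=np.cos(np.pi/6),.5
    R=np.array([[c*C,-s,-c*S],[s*C,c,-s*S],[S,0,C]]); return R,np.array([x,y,z])
def carr(q,th,P): # carrier-frame point -> world. th>0: tongue to bed -y
    R,o=bedT(q); r=Ro.from_rotvec([0,0,th]).as_matrix()
    return o+R@(np.array([100,0,1.])+r@np.array(P,float))
E
python3 - <<'E'
from fit import *
P={n:bot.capture(n) for n in("side","top")}
s1=lambda u,v:(230+u*.45,90+v*.45); t1=lambda u,v:(340+u*.5,140+(v-300)*.5)
s2=lambda u,v:(260+(u-400)*.4,360+v*.4); t2=lambda u,v:(110+(u-400)*.4,220+(v-300)*.4)
obs=[("b",(-70,70,0),s1(73,207),t1(150,353)),("b",(130,70,0),s1(150,13),t1(368,380)),("b",(130,-70,0),s1(293,45),t1(330,533)),
("b",(-40,0,0),s1(153,193),t1(160,424)),("c",(-140,0,10),s1(225,191),t1(155,489)),("c",(-195,0,42),s1(228,238),t1(87,496))]
def pr(q):
    out=[]
    for k,X,a,b in obs:
        W=bedT(q)[0]@np.array(X)+q[:3] if k=="b" else carr(q[:4],q[4],X)
        out+=[proj(P["side"],W)[0]-a,proj(P["top"],W)[0]-b]
    return np.array(out)
r=least_squares(lambda q:pr(q).ravel(),[560,-150,90,-1.6,.4],x_scale=[100,100,100,1,1])
q=r.x;print(q.round(3));print(pr(q).round(1).tolist())
R,o=bedT(q[:4]);print("bedhole",o+R@[-40,0,0],"z",R[:,2],"post",carr(q[:4],q[4],(-195,0,42)),"post0",carr(q[:4],0,(-195,0,42)),"chole",carr(q[:4],q[4],(-140,0,10)))
np.save("q.npy",q)
for k,a,b in[("griptop",s2(692,60),t2(595,490)),("collar",s2(687,97),t2(603,486)),("disc",s2(696,205),t2(516,497))]:
    print(k,tri([ray(P["side"],a),ray(P["top"],b)]))
for n,u in (("loupe",(353.7,178)),("tin",(165.4,236.9))): print(n,atz(ray(P["top"],u),20))
c=lambda i,x,y,w,h:cv2.resize(i[y:y+h,x:x+w],(400,300),interpolation=cv2.INTER_CUBIC)
a,b=P["side"]["frame"],P["top"]["frame"]
cv2.imwrite("pics/m1.png",np.vstack([np.hstack([c(a,300,165,80,60),c(a,350,372,48,36)]),np.hstack([c(b,365,215,64,48),c(b,170,280,40,30)])]))
E
```

```text
Traceback (most recent call last):
  File "fit.py", line 4, in bedT
    x,y,z,a=q; c,s=np.cos(a),np.sin(a); C,S=np.cos(np.pi/6),.5
    ^^^^^^^
ValueError: too many values to unpack (expected 4)
```

```bash
sed -i 's/x,y,z,a=q; /x,y,z,a=q[:4]; /' fit.py
cat > m1.py <<'E'
from fit import *
P={n:bot.capture(n) for n in("side","top")}
s1=lambda u,v:(230+u*.45,90+v*.45); t1=lambda u,v:(340+u*.5,140+(v-300)*.5)
s2=lambda u,v:(260+(u-400)*.4,360+v*.4); t2=lambda u,v:(110+(u-400)*.4,220+(v-300)*.4)
obs=[("b",(-70,70,0),s1(73,207),t1(150,353)),("b",(130,70,0),s1(150,13),t1(368,380)),("b",(130,-70,0),s1(293,45),t1(330,533)),
("b",(-40,0,0),s1(153,193),t1(160,424)),("c",(-140,0,10),s1(225,191),t1(155,489)),("c",(-195,0,42),s1(228,238),t1(87,496))]
def pr(q):
    out=[]
    for k,X,a,b in obs:
        W=bedT(q)[0]@np.array(X)+q[:3] if k=="b" else carr(q[:4],q[4],X)
        out+=[proj(P["side"],W)[0]-a,proj(P["top"],W)[0]-b]
    return np.array(out)
r=least_squares(lambda q:pr(q).ravel(),[560,-150,90,-1.6,.4],x_scale=[100,100,100,1,1])
q=r.x;print(q.round(3));print(pr(q).round(1).tolist())
R,o=bedT(q[:4]);print("bedhole",o+R@[-40,0,0],"z",R[:,2],"post",carr(q[:4],q[4],(-195,0,42)),"post0",carr(q[:4],0,(-195,0,42)),"chole",carr(q[:4],q[4],(-140,0,10)))
np.save("q.npy",q)
for k,a,b in[("griptop",s2(692,60),t2(595,490)),("collar",s2(687,97),t2(603,486)),("disc",s2(696,205),t2(516,497))]:
    print(k,tri([ray(P["side"],a),ray(P["top"],b)]))
for n,u in (("loupe",(353.7,178)),("tin",(165.4,236.9))): print(n,atz(ray(P["top"],u),20))
c=lambda i,x,y,w,h:cv2.resize(i[y:y+h,x:x+w],(400,300),interpolation=cv2.INTER_CUBIC)
a,b=P["side"]["frame"],P["top"]["frame"]
cv2.imwrite("pics/m1.png",np.vstack([np.hstack([c(a,300,165,80,60),c(a,350,372,48,36)]),np.hstack([c(b,365,215,64,48),c(b,170,280,40,30)])]))
E
python3 m1.py
```

```text
[ 6.48168e+02 -1.61710e+02  8.60790e+01 -1.81700e+00  4.74000e-01]
[[-0.8, -1.1], [-0.5, -0.2], [0.2, -0.4], [0.1, -0.3], [-0.6, -0.2], [-0.5, 0.5], [0.4, 0.6], [-0.0, 0.6], [-0.2, 0.6], [0.1, 0.3], [-1.1, 0.2], [1.0, 1.0]]
bedhole [ 656.6159866 -128.1152886   66.07882  ] z [0.12193814 0.48490318 0.8660254 ] post [582.63564456 -57.41714548  86.56236613] post0 [673.47549479 -61.07122053  75.81791236] chole [ 592.73895214 -120.15791517   83.31906625]
griptop (array([468.23466306, 300.09510236,  86.92839745]), [np.float64(0.5187270888923791), np.float64(0.5187270888923097)])
collar (array([468.53424987, 303.47806721,  51.28268613]), [np.float64(0.261409002763467), np.float64(0.2614090027634176)])
disc (array([458.96569268, 365.53810482,  58.19926936]), [np.float64(0.49808073798775426), np.float64(0.4980807379877247)])
loupe [710.3439562   -3.69448973  20.        ]
tin [578.84187503 367.48020016  20.        ]
```

View pics/m1.png

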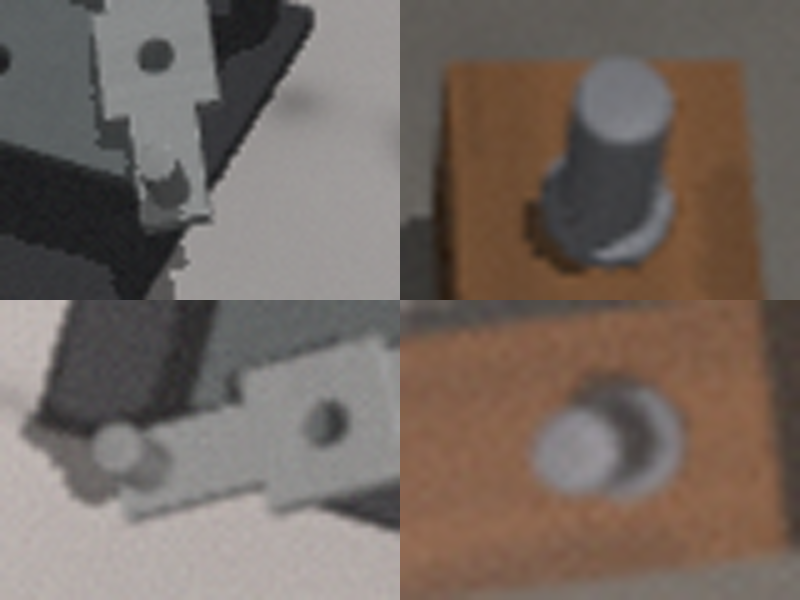

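```bash
cat >> fit.py <<'E'
q=np.load("q.npy") if __import__("os").path.exists("q.npy") else None
def toolbed():
    R,_=bedT(q); return np.column_stack([-R[:,1],-R[:,0],-R[:,2]])
def toolyaw(deg):
    a=np.radians(deg); y=np.array([np.cos(a),np.sin(a),0]); z=np.array([0,0,-1.]); return np.column_stack([np.cross(y,z),y,z])
def B(X): R,o=bedT(q); return o+R@np.array(X,float)
def inB(W): R,o=bedT(q); return R.T@(np.array(W)-o)
def go(X,Rt,s=None):
    s=s or bot.get_state(); R=Ro.from_rotvec(s["tool_rot"]).as_matrix()
    print("world",np.round(X,1),"t",(R.T@(X-np.array(s["tcp_pos"]))).round(1),"w",np.degrees(Ro.from_matrix(R.T@Rt).as_rotvec()).round(1))
E
python3 - <<'E'
from fit import *
q[2]=88;np.save("q.npy",q)
go(B((-75,-135,90)),toolbed());go(B((-75,-135,22)),toolbed())
E
```

```text
world [544.1 -22.2 128.4] t [ 487.5 -407.6  102.9] w [  12.8  -36.9 -137.7]
world [535.8 -55.1  69.6] t [ 466.5 -380.8  161.8] w [  12.8  -36.9 -137.7]
```

servo_tool(
  steps=[
    {"tx": 60, "ty": -50, "tz": 0, "wx": 1, "wy": -3, "wz": -10, "grip": 255},
    {"tx": 120, "ty": -100, "tz": 0, "wx": 2, "wy": -5.5, "wz": -20, "grip": 255},
    {"tx": 180, "ty": -150, "tz": 0, "wx": 3, "wy": -8, "wz": -29, "grip": 255},
    {"tx": 230, "ty": -195, "tz": 0, "wx": 4, "wy": -10.5, "wz": -39, "grip": 255},
    {"tx": 280, "ty": -235, "tz": 0, "wx": 5, "wy": -13, "wz": -49, "grip": 255},
    {"tx": 330, "ty": -275, "tz": 0, "wx": 5.5, "wy": -16, "wz": -59, "grip": 255},
    {"tx": 380, "ty": -315, "tz": 0, "wx": 6.5, "wy": -18.5, "wz": -69, "grip": 255},
    {"tx": 430, "ty": -355, "tz": 0, "wx": 7.5, "wy": -21, "wz": -79, "grip": 255},
  ],
)

```text
time_s: 2.2
tcp_pos: [487.6, -143.0, 231.8]
tool_rot: [-1.868, -2.407, 0.549]
wrist_force: [0.7, 0.1, 0.3]
width: -0.001
```

Run:
```python
from fit import *
st();go(B((-75,-135,90)),toolbed());go(B((-75,-135,22)),toolbed())
```

```text
{'time_s': 2.2, 'joint_pos': [-0.348, 0.043, 1.813, -0.326, 1.452, -0.532], 'tcp_pos': [487.556, -143.001, 231.769], 'tool_rot': [-1.868, -2.407, 0.549], 'wrist_force': [0.701, 0.108, 0.316], 'width': -0.001}
world [544.1 -22.2 128.4] t [117.4 109.1  52.7] w [  5.6 -15.8 -58.4]
world [535.8 -55.1  69.6] t [ 98.9 112.4 118.1] w [  5.6 -15.8 -58.4]
```

servo_tool(
  steps=[
    {"tx": 20, "ty": 20, "tz": 10, "wx": 1, "wy": -3, "wz": -10, "grip": 255},
    {"tx": 40, "ty": 40, "tz": 20, "wx": 2, "wy": -5.3, "wz": -20, "grip": 255},
    {"tx": 60, "ty": 60, "tz": 30, "wx": 3, "wy": -8, "wz": -30, "grip": 255},
    {"tx": 80, "ty": 80, "tz": 40, "wx": 4, "wy": -10.5, "wz": -39, "grip": 255},
    {"tx": 100, "ty": 95, "tz": 50, "wx": 4.7, "wy": -13.2, "wz": -49, "grip": 255},
    {"tx": 117.4, "ty": 109, "tz": 53, "wx": 5.6, "wy": -15.8, "wz": -58.4, "grip": 255},
    {"tx": 108, "ty": 111, "tz": 85, "wx": 5.6, "wy": -15.8, "wz": -58.4, "grip": 255},
    {"tx": 99, "ty": 112.4, "tz": 118, "wx": 5.6, "wy": -15.8, "wz": -58.4, "grip": 255},
  ],
)

```text
time_s: 3.2
tcp_pos: [536.0, -57.0, 68.8]
tool_rot: [-0.372, -2.952, 0.791]
wrist_force: [-0.5, -0.4, -0.6]
width: 0.002
```

Run:
```python
from fit import *
s=st();print(inB(s["tcp_pos"]));go(B((-75,-135,22)),toolbed());go(B((-92,-35,22)),toolbed())
P=[bot.capture(n)for n in("side","top")]
cv2.imwrite("pics/m2.png",np.hstack([cv2.resize(P[0]["frame"][80:280,200:400],(400,400)),cv2.resize(P[1]["frame"][130:280,340:490],(400,400))]))
```

```text
{'time_s': 3.2, 'joint_pos': [-0.082, 0.324, 1.862, -0.579, 1.123, -1.102], 'tcp_pos': [536.009, -56.964, 68.812], 'tool_rot': [-0.372, -2.952, 0.791], 'wrist_force': [-0.453, -0.378, -0.616], 'width': 0.002}
[ -73.87992468 -134.31733893   20.4983374 ]
world [535.8 -55.1  69.6] t [ 0.7  1.1 -1.5] w [ 0.  -0.  -0.2]
world [636.3 -65.2  61.1] t [-99.2  18.5  -1.6] w [ 0.  -0.  -0.2]
```

View pics/m2.png

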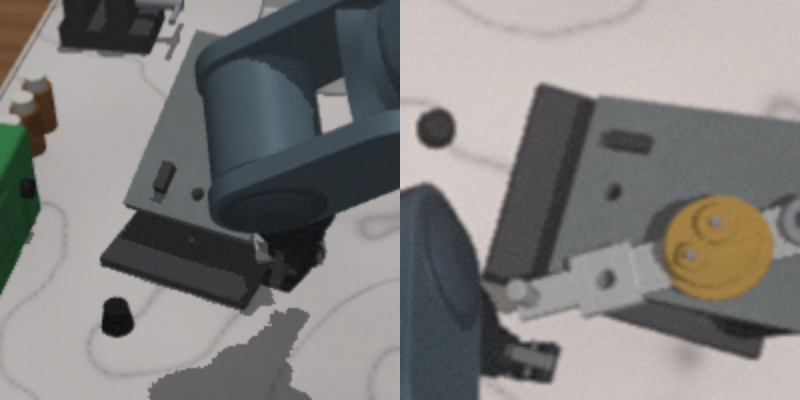

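Run:
```python
from fit import *
s=bot.get_state();p=bot.capture("top")
R=Ro.from_rotvec(s["tool_rot"]).as_matrix();T=np.array(s["tcp_pos"])
f=cv2.resize(p["frame"][180:280,350:483],(798,600),interpolation=cv2.INTER_CUBIC)
for X,c in((T,(0,0,255)),(T-18.7*R[:,2],(0,255,0)),(T-60*R[:,2],(255,0,0)),(carr(q,q[4],(-195,0,42)),(0,255,255)),(carr(q,q[4],(-195,0,10)),(255,255,0))):
    u=proj(p,X)[0];print(u.round(1));cv2.circle(f,tuple(int(v) for v in (u-[350,180])*6),4,c,-1)
cv2.imwrite("pics/m3.png",f)
```

```text
[382.3 266.1]
[378.9 264.5]
[371.  260.8]
[384.6 239. ]
[390.2 242.3]
```

View pics/m3.png

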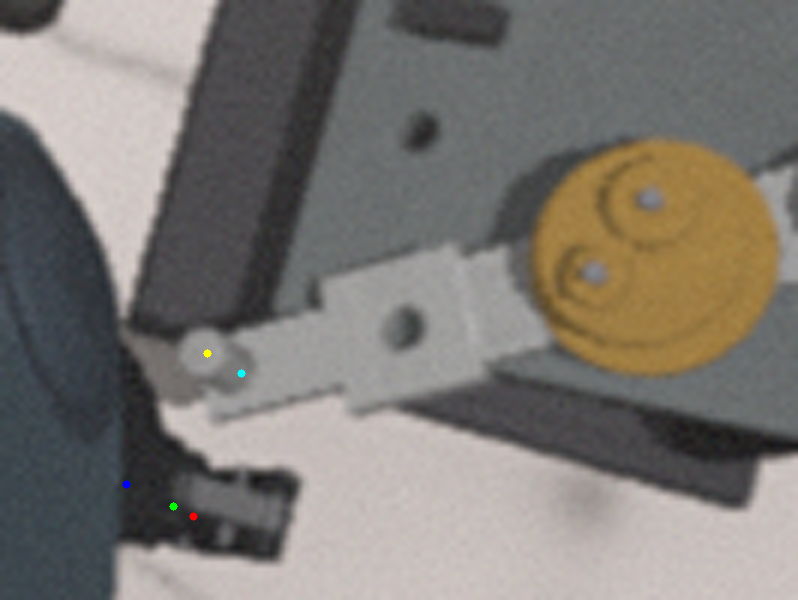

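servo_tool(
  steps=[
    {"tx": -20, "ty": 2, "tz": -1, "grip": 255},
    {"tx": -32, "ty": 5, "tz": -1.5, "grip": 255},
    {"tx": -44, "ty": 8, "tz": -1.5, "grip": 255},
    {"tx": -57, "ty": 11, "tz": -1.5, "grip": 255},
    {"tx": -70, "ty": 14, "tz": -1.5, "grip": 255},
    {"tx": -83, "ty": 17, "tz": -1.5, "grip": 255},
    {"tx": -95, "ty": 19, "tz": -1.5, "grip": 255},
    {"tx": -105, "ty": 20, "tz": -1.5, "grip": 255},
  ],
)

```text
invalid input at $.steps[0]: expected keys wx, wy, wz, tx, ty, tz, grip
```

Run:
```python
from fit import *
s=st();print(inB(s["tcp_pos"]), "F bed",bedT(q)[0].T@s["wrist_force"])
```

```text
{'time_s': 3.35, 'joint_pos': [-0.083, 0.325, 1.864, -0.577, 1.126, -1.103], 'tcp_pos': [534.214, -57.338, 68.009], 'tool_rot': [-0.373, -2.946, 0.79], 'wrist_force': [0.212, 0.099, 0.06], 'width': 0.001}
[ -73.58855901 -135.96756278   19.40220547] F bed [-0.09845465  0.18160252  0.12600054]
```

servo_tool(
  steps=[
    {"wx": 0, "wy": 0, "wz": 0, "tx": -20, "ty": 2, "tz": -1, "grip": 255},
    {"wx": 0, "wy": 0, "wz": 0, "tx": -32, "ty": 5, "tz": -1.5, "grip": 255},
    {"wx": 0, "wy": 0, "wz": 0, "tx": -44, "ty": 8, "tz": -1.5, "grip": 255},
    {"wx": 0, "wy": 0, "wz": 0, "tx": -57, "ty": 11, "tz": -1.5, "grip": 255},
    {"wx": 0, "wy": 0, "wz": 0, "tx": -70, "ty": 14, "tz": -1.5, "grip": 255},
    {"wx": 0, "wy": 0, "wz": 0, "tx": -83, "ty": 17, "tz": -1.5, "grip": 255},
    {"wx": 0, "wy": 0, "wz": 0, "tx": -95, "ty": 19, "tz": -1.5, "grip": 255},
    {"wx": 0, "wy": 0, "wz": 0, "tx": -105, "ty": 20, "tz": -1.5, "grip": 255},
  ],
)

```text
time_s: 4.35
tcp_pos: [642.4, -66.0, 60.3]
tool_rot: [-0.373, -2.95, 0.791]
wrist_force: [-1.4, 2.1, -0.6]
width: -0.001
```

Run:
```python
from fit import *
s=st();print(inB(s["tcp_pos"]), "F bed",bedT(q)[0].T@s["wrist_force"])
```

```text
{'time_s': 4.35, 'joint_pos': [-0.083, 0.541, 1.578, -0.562, 1.182, -1.142], 'tcp_pos': [642.422, -65.954, 60.283], 'tool_rot': [-0.373, -2.95, 0.791], 'wrist_force': [-1.355, 2.088, -0.589], 'width': -0.001}
[-93.06836801 -28.92473221  21.72865241] F bed [-1.76202637 -1.82368081  0.33737557]
```

servo_tool(
  steps=[
    {"wx": 0, "wy": 0, "wz": 0, "tx": -2, "ty": 0.3, "tz": 0, "grip": 255},
    {"wx": 0, "wy": 0, "wz": 0, "tx": -4, "ty": 0.6, "tz": 0, "grip": 255},
    {"wx": 0, "wy": 0, "wz": 0, "tx": -6, "ty": 0.8, "tz": 0, "grip": 255},
    {"wx": 0, "wy": 0, "wz": 0, "tx": -7, "ty": 1, "tz": 0, "grip": 255},
    {"wx": 0, "wy": 0, "wz": 0, "tx": -8, "ty": 1, "tz": 0, "grip": 255},
    {"wx": 0, "wy": 0, "wz": 0, "tx": -9, "ty": 1, "tz": 0, "grip": 255},
    {"wx": 0, "wy": 0, "wz": 0, "tx": -10, "ty": 1, "tz": 0, "grip": 255},
    {"wx": 0, "wy": 0, "wz": 0, "tx": -10, "ty": 1, "tz": 0, "grip": 255},
  ],
)

```text
time_s: 5.35
tcp_pos: [651.7, -67.4, 60.0]
tool_rot: [-0.373, -2.95, 0.791]
wrist_force: [-0.1, 0.0, 0.1]
width: -0.001
```

Run:
```python
from fit import *
s=st();print(inB(s["tcp_pos"]), "F bed",bedT(q)[0].T@s["wrist_force"])
```

```text
{'time_s': 5.35, 'joint_pos': [-0.084, 0.559, 1.552, -0.561, 1.187, -1.147], 'tcp_pos': [651.735, -67.442, 59.978], 'tool_rot': [-0.373, -2.95, 0.791], 'wrist_force': [-0.088, 0.04, 0.085], 'width': -0.001}
[-93.93837954 -19.52990942  21.87819142] F bed [ 0.02743249 -0.09521539  0.08228565]
```

servo_tool(
  steps=[
    {"wx": 0, "wy": 0, "wz": 0, "tx": -0.5, "ty": 0, "tz": 0, "grip": 255},
    {"wx": 0, "wy": 0, "wz": 0, "tx": -1, "ty": 0, "tz": 0, "grip": 255},
    {"wx": 0, "wy": 0, "wz": 0, "tx": -1.5, "ty": 0, "tz": 0, "grip": 255},
    {"wx": 0, "wy": 0, "wz": 0, "tx": -2, "ty": 0, "tz": 0, "grip": 255},
    {"wx": 0, "wy": 0, "wz": 0, "tx": -2.5, "ty": 0, "tz": 0, "grip": 255},
    {"wx": 0, "wy": 0, "wz": 0, "tx": -3, "ty": 0, "tz": 0, "grip": 255},
    {"wx": 0, "wy": 0, "wz": 0, "tx": -3.5, "ty": 0, "tz": 0, "grip": 255},
    {"wx": 0, "wy": 0, "wz": 0, "tx": -4, "ty": 0, "tz": 0, "grip": 255},
  ],
)

```text
time_s: 6.35
tcp_pos: [654.3, -68.1, 59.8]
tool_rot: [-0.373, -2.946, 0.79]
wrist_force: [-8.0, 2.4, 4.0]
width: -0.001
```

Run:
```python
from fit import *
s=st();print(inB(s["tcp_pos"]), "F bed",bedT(q)[0].T@s["wrist_force"])
p=bot.capture("side");cv2.imwrite("pics/m4.png",cv2.resize(p["frame"][90:240,230:410],(720,600),interpolation=cv2.INTER_CUBIC))
```

```text
{'time_s': 6.35, 'joint_pos': [-0.084, 0.566, 1.543, -0.559, 1.193, -1.15], 'tcp_pos': [654.323, -68.076, 59.824], 'tool_rot': [-0.373, -2.946, 0.79], 'wrist_force': [-8.027, 2.381, 3.996], 'width': -0.001}
[-94.02928672 -16.86563432  21.75332056] F bed [ 1.69303774 -8.36539826  3.63631297]
```

View pics/m4.png

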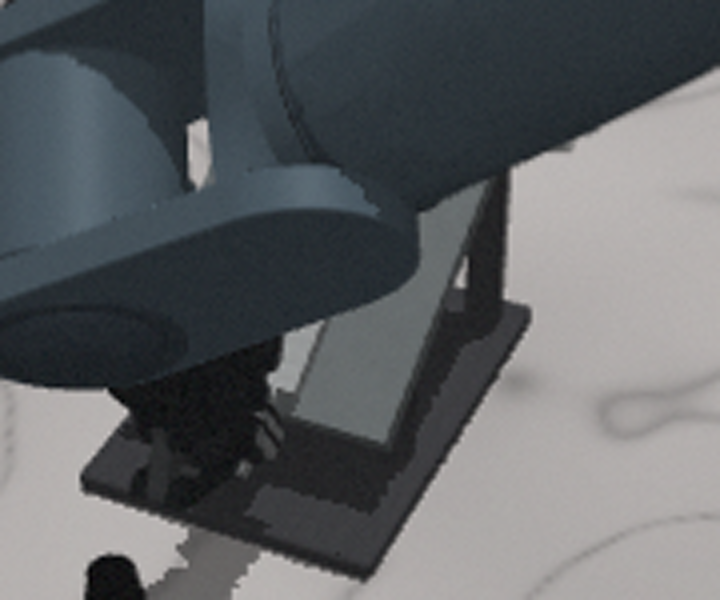

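servo_tool(
  steps=[
    {"wx": 0, "wy": 0, "wz": 0, "tx": 0, "ty": 0, "tz": 0, "grip": 255},
    {"wx": 0, "wy": 0, "wz": 0, "tx": 15, "ty": 0, "tz": 0, "grip": 255},
    {"wx": 0, "wy": 0, "wz": 0, "tx": 35, "ty": 0, "tz": -10, "grip": 190},
    {"wx": 0, "wy": 0, "wz": 0, "tx": 45, "ty": 0, "tz": -50, "grip": 160},
    {"wx": 0, "wy": 0, "wz": 0, "tx": 50, "ty": 0, "tz": -100, "grip": 130},
    {"wx": 0, "wy": 4, "wz": 0, "tx": 50, "ty": 30, "tz": -140, "grip": 130},
    {"wx": 0, "wy": 10, "wz": 0, "tx": 50, "ty": 80, "tz": -150, "grip": 130},
    {"wx": 0, "wy": 18, "wz": 0, "tx": 50, "ty": 130, "tz": -150, "grip": 130},
  ],
)

```text
time_s: 7.4
tcp_pos: [655.7, 127.7, 127.2]
tool_rot: [-0.453, -2.66, 0.661]
wrist_force: [0.6, -0.1, 0.5]
width: 0.491
```

Run:
```python
from fit import *
s=st();X=np.array([468.3,302,150])
go(X,toolyaw(98.7))
P=[bot.capture(n)for n in("side","top")]
cv2.imwrite("pics/m5.png",np.hstack([cv2.resize(P[0]["frame"][90:240,230:380],(400,400),interpolation=3),cv2.resize(P[1]["frame"][150:260,370:480],(400,400),interpolation=3)]))
```

```text
{'time_s': 7.4, 'joint_pos': [0.145, 0.708, 1.208, -0.329, 1.73, -1.057], 'tcp_pos': [655.722, 127.694, 127.234], 'tool_rot': [-0.453, -2.66, 0.661], 'wrist_force': [0.631, -0.089, 0.503], 'width': 0.491}
world [468.3 302.  150. ] t [239.   94.2  -7.7] w [-25.8 -23.2 -27.2]
```

View pics/m5.png

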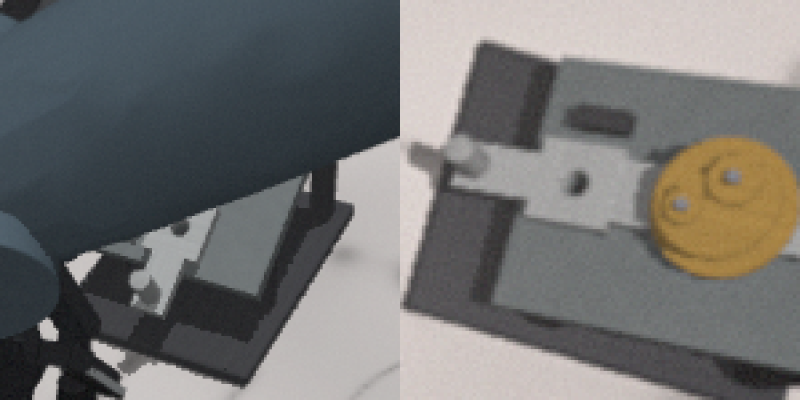

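servo_tool(
  steps=[
    {"wx": -5, "wy": -4.5, "wz": -5.3, "tx": 40, "ty": 16, "tz": -1, "grip": 130},
    {"wx": -10, "wy": -9, "wz": -10.5, "tx": 80, "ty": 32, "tz": -3, "grip": 130},
    {"wx": -15, "wy": -13.5, "wz": -16, "tx": 120, "ty": 48, "tz": -4, "grip": 130},
    {"wx": -20, "wy": -18, "wz": -21, "tx": 160, "ty": 64, "tz": -5, "grip": 130},
    {"wx": -24, "wy": -21.5, "wz": -25.2, "tx": 200, "ty": 79, "tz": -6, "grip": 130},
    {"wx": -25.8, "wy": -23.2, "wz": -27.2, "tx": 239, "ty": 94, "tz": -7.7, "grip": 130},
    {"wx": -25.8, "wy": -23.2, "wz": -27.2, "tx": 239, "ty": 94, "tz": -7.7, "grip": 130},
    {"wx": -25.8, "wy": -23.2, "wz": -27.2, "tx": 239, "ty": 94, "tz": -7.7, "grip": 130},
  ],
)

```text
time_s: 8.5
tcp_pos: [467.2, 299.4, 149.3]
tool_rot: [0.239, -3.131, 0.001]
wrist_force: [-0.9, 0.2, -1.2]
width: 0.493
```

Run:
```python
from fit import *
s=st();p=bot.capture("top");p2=bot.capture("side")
for th in(0,.02,.04): print(th,proj(p,[carr(q,th,(-140,0,10)),carr(q,th,(-195,0,42)),B((-40,0,0))]).round(1).tolist())
go(np.array([468.3,302,150]),toolyaw(98.7));go(np.array([468.3,302,62]),toolyaw(98.7))
T=np.array(s["tcp_pos"])
print("tcp",proj(p,T),proj(p2,T),"goal",proj(p,[468.3,302,150]))
a,b=p2["frame"],p["frame"]
cv2.imwrite("pics/m6.png",np.vstack([np.hstack([cv2.resize(x,(400,300),interpolation=3) for x in (a[340:460,290:450],b[230:320,130:250])]),np.hstack([cv2.resize(x,(400,300),interpolation=3) for x in (a[90:225,250:430],b[170:230,380:460])])]))
```

```text
{'time_s': 8.5, 'joint_pos': [0.366, 0.115, 1.865, -0.0, 1.163, -1.357], 'tcp_pos': [467.23, 299.357, 149.253], 'tool_rot': [0.239, -3.131, 0.001], 'wrist_force': [-0.899, 0.157, -1.222], 'width': 0.493}
0 [[418.7, 200.9], [386.5, 191.8], [420.2, 202.5]]
0.02 [[418.3, 202.3], [386.0, 193.8], [420.2, 202.5]]
0.04 [[418.0, 203.7], [385.5, 195.7], [420.2, 202.5]]
world [468.3 302.  150. ] t [-1.3  2.7 -1.4] w [-0.  -0.2 -0. ]
world [468.3 302.   62. ] t [-1.5  2.7 86.6] w [-0.  -0.2 -0. ]
tcp [[178.58319086 298.24364761]] [[382.22396127 359.18588144]] goal [[176.89353701 297.58923123]]
```

View pics/m6.png

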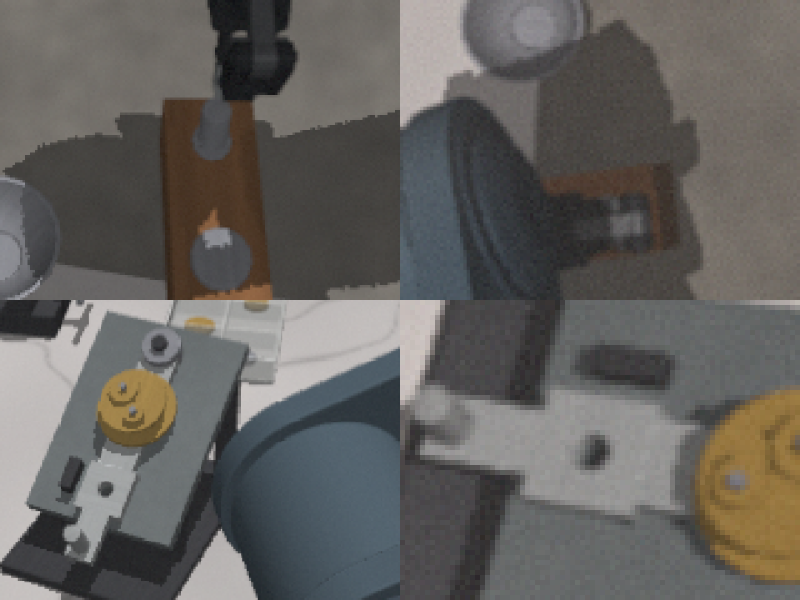

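Run:
```python
from fit import *
s=bot.get_state();p=bot.capture("top");p2=bot.capture("side");T=np.array(s["tcp_pos"])
for k,a,b in(("griptop",(377,384),(187.8,294.8)),("collar",(374.9,396),(193,293.8)),("chole",(297.3,174.6),(418.6,200.0)),("bh0",(298.85,176.85),(420,202))):
    X,e=tri([ray(p2,a),ray(p,b)]);print(k,X.round(1),np.round(e,2),inB(X).round(1))
for X in ([468.3,302,90],[468.3,302,56],[469,301,90],[469,301,56]): print(X,proj(p2,X).round(1),proj(p,X).round(1))
R=Ro.from_rotvec(s["tool_rot"]).as_matrix()
for d in(21,35): print(proj(p2,[T+d*R[:,1]-[0,0,0],T+d*R[:,1]+[0,0,8]]).round(1).tolist())
go(np.array([468.3,302,64]),toolyaw(98.7))
```

```text
griptop [469.2 300.4  87.5] [0.69 0.69] [-350.6 -286.3  201.8]
collar [469.3 299.9  52.3] [0.76 0.76] [-367.7 -286.   171.1]
chole [ 659.5 -122.7   77.3] [0.31 0.31] [-40.5   1.4  11. ]
bh0 [ 657.5 -127.7   67.9] [0.11 0.11] [-40.6   0.7   0.2]
[468.3, 302, 90] [[377.2 384.2]] [[186.5 295.7]]
[468.3, 302, 56] [[375.2 396.2]] [[191.3 294.8]]
[469, 301, 90] [[376.7 383.4]] [[187.1 295.4]]
[469, 301, 56] [[374.7 395.5]] [[191.9 294.4]]
[[383.2, 374.6], [383.8, 371.3]]
[[384.1, 385.2], [384.7, 382.0]]
world [468.3 302.   64. ] t [-1.8  2.6 84.2] w [-0.  -0.2 -0. ]
```

servo_tool(
  steps=[
    {"wx": 0, "wy": 0, "wz": 0, "tx": -2.4, "ty": 1.6, "tz": 20, "grip": 130},
    {"wx": 0, "wy": 0, "wz": 0, "tx": -2.4, "ty": 1.6, "tz": 42, "grip": 130},
    {"wx": 0, "wy": 0, "wz": 0, "tx": -2.4, "ty": 1.6, "tz": 64, "grip": 130},
    {"wx": 0, "wy": 0, "wz": 0, "tx": -2.4, "ty": 1.6, "tz": 78, "grip": 130},
    {"wx": 0, "wy": 0, "wz": 0, "tx": -2.4, "ty": 1.6, "tz": 84, "grip": 130},
    {"wx": 0, "wy": 0, "wz": 0, "tx": -2.4, "ty": 1.6, "tz": 84, "grip": 180},
    {"wx": 0, "wy": 0, "wz": 0, "tx": -2.4, "ty": 1.6, "tz": 84, "grip": 255},
    {"wx": 0, "wy": 0, "wz": 0, "tx": -2.4, "ty": 1.6, "tz": 84, "grip": 255},
  ],
)

```text
time_s: 9.7
tcp_pos: [468.4, 301.9, 64.8]
tool_rot: [0.239, -3.13, 0.0]
wrist_force: [0.1, 1.2, 1.5]
width: 0.165
```

Run:
```python
from fit import *
s=st()
```

```text
{'time_s': 9.7, 'joint_pos': [0.369, 0.247, 1.892, 0.001, 1.006, -1.355], 'tcp_pos': [468.444, 301.876, 64.788], 'tool_rot': [0.239, -3.13, 0.0], 'wrist_force': [0.062, 1.198, 1.535], 'width': 0.165}
```

servo_tool(
  steps=[
    {"wx": 0, "wy": 0, "wz": 0, "tx": 0, "ty": 0, "tz": -5, "grip": 255},
    {"wx": 0, "wy": 0, "wz": 0, "tx": 0, "ty": 0, "tz": -15, "grip": 255},
    {"wx": 0, "wy": 0, "wz": 0, "tx": 0, "ty": 0, "tz": -35, "grip": 255},
    {"wx": 0, "wy": 0, "wz": 0, "tx": 0, "ty": 0, "tz": -60, "grip": 255},
    {"wx": 0, "wy": 0, "wz": 0, "tx": 0, "ty": 0, "tz": -90, "grip": 255},
    {"wx": 0, "wy": 0, "wz": 0, "tx": 0, "ty": 0, "tz": -120, "grip": 255},
    {"wx": 0, "wy": 0, "wz": 0, "tx": 0, "ty": 0, "tz": -130, "grip": 255},
    {"wx": 0, "wy": 0, "wz": 0, "tx": 0, "ty": 0, "tz": -130, "grip": 255},
  ],
)

```text
time_s: 10.7
tcp_pos: [468.8, 301.9, 194.7]
tool_rot: [0.239, -3.13, 0.0]
wrist_force: [-0.4, -0.4, -1.4]
width: 0.163
```

Run:
```python
from fit import *
s=st();T=np.array(s["tcp_pos"]);p=bot.capture("side");p2=bot.capture("top")
for d in bot.regions_of("lock_pin",p)[:3]:
    ys,xs=np.nonzero(d["region"]);print(d["p"],d["at"],xs.min(),xs.max(),ys.min(),ys.max())
print("pred collar, tip",proj(p,[T-[0,0,12.8],T-[0,0,54.8]]).round(1))
go(B((-40,0,100)),toolbed()); 
# collar underside is 12.8 beyond TCP along tool z; tip 54.8
for z in (100,70,30,11): go(B((-40,0,z+12.8)),toolbed())
u=proj(p,T-[0,0,20])[0].astype(int);print(u)
x0,y0=max(u[0]-40,0),max(u[1]-30,0)
np.save("off.npy",[x0,y0]);cv2.imwrite("pics/m7.png",cv2.resize(p["frame"][y0:y0+60,x0:x0+80],(800,600),interpolation=3));print(x0,y0)
```

```text
{'time_s': 10.7, 'joint_pos': [0.368, 0.068, 1.826, 0.001, 1.25, -1.355], 'tcp_pos': [468.759, 301.893, 194.68], 'tool_rot': [0.239, -3.13, 0.0], 'wrist_force': [-0.411, -0.372, -1.351], 'width': 0.163}
0.45 [379.6, 357.5] 375 387 345 365
0.29 [306.9, 151.4] 263 352 96 208
pred collar, tip [[383.2 346.5]
 [380.2 364.7]]
world [668.8 -79.6 154.6] t [-141.1 -407.2   37.3] w [29.5  5.6 22.4]
world [670.4 -73.4 165.7] t [-143.5 -401.3   26.2] w [29.5  5.6 22.4]
world [666.7 -88.  139.7] t [-137.9 -415.1   52.2] w [29.5  5.6 22.4]
world [ 661.8 -107.4  105.1] t [-130.4 -433.5   86.9] w [29.5  5.6 22.4]
world [ 659.5 -116.6   88.6] t [-126.8 -442.2  103.4] w [29.5  5.6 22.4]
[382 349]
342 319
```

View pics/m7.png

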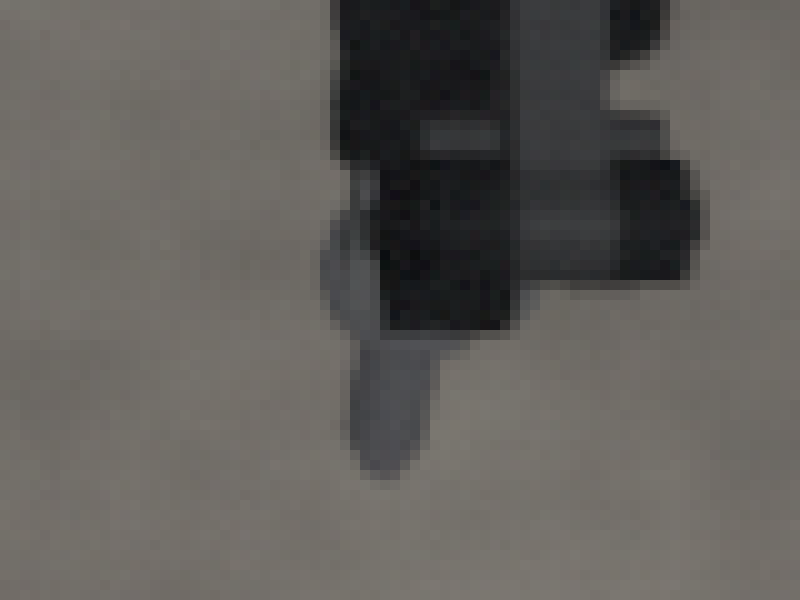

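Run:
```python
from fit import *
go(B((-40.5,1,98)),toolbed())
```

```text
world [669.6 -80.4 152.6] t [-141.8 -408.1   39.2] w [29.5  5.6 22.4]
```

servo_tool(
  steps=[
    {"wx": 2, "wy": 0.4, "wz": 1.5, "tx": -12, "ty": -35, "tz": 0, "grip": 255},
    {"wx": 6, "wy": 1.1, "wz": 4.5, "tx": -30, "ty": -88, "tz": 0, "grip": 255},
    {"wx": 10, "wy": 1.9, "wz": 7.6, "tx": -50, "ty": -145, "tz": 5, "grip": 255},
    {"wx": 15, "wy": 2.8, "wz": 11.4, "tx": -70, "ty": -202, "tz": 10, "grip": 255},
    {"wx": 20, "wy": 3.8, "wz": 15.2, "tx": -90, "ty": -259, "tz": 15, "grip": 255},
    {"wx": 25, "wy": 4.7, "wz": 19, "tx": -110, "ty": -316, "tz": 20, "grip": 255},
    {"wx": 28, "wy": 5.3, "wz": 21.3, "tx": -128, "ty": -368, "tz": 25, "grip": 255},
    {"wx": 29.5, "wy": 5.6, "wz": 22.4, "tx": -138, "ty": -396, "tz": 32, "grip": 255},
  ],
)

```text
time_s: 11.85
tcp_pos: [665.2, -70.8, 159.4]
tool_rot: [-0.368, -2.951, 0.791]
wrist_force: [-0.6, 1.2, -0.9]
width: 0.161
```

Run:
```python
from fit import *
st();go(B((-40.5,1,98)),toolbed());go(B((-40.5,1,76)),toolbed())
```

```text
{'time_s': 11.85, 'joint_pos': [-0.087, 0.456, 1.492, -0.534, 1.324, -1.242], 'tcp_pos': [665.166, -70.844, 159.352], 'tool_rot': [-0.368, -2.951, 0.791], 'wrist_force': [-0.586, 1.243, -0.885], 'width': 0.161}
world [669.6 -80.4 152.6] t [-6.7 -3.7  9.9] w [ 0.  -0.1 -0.1]
world [667.  -91.1 133.6] t [-6.7 -3.7 31.9] w [ 0.  -0.1 -0.1]
```

servo_tool(
  steps=[
    {"wx": 0, "wy": 0, "wz": 0, "tx": -3, "ty": -2, "tz": 3, "grip": 255},
    {"wx": 0, "wy": 0, "wz": 0, "tx": -6, "ty": -3.7, "tz": 9, "grip": 255},
    {"wx": 0, "wy": 0, "wz": 0, "tx": -6.7, "ty": -3.7, "tz": 15, "grip": 255},
    {"wx": 0, "wy": 0, "wz": 0, "tx": -6.7, "ty": -3.7, "tz": 21, "grip": 255},
    {"wx": 0, "wy": 0, "wz": 0, "tx": -6.7, "ty": -3.7, "tz": 26, "grip": 255},
    {"wx": 0, "wy": 0, "wz": 0, "tx": -6.7, "ty": -3.7, "tz": 29, "grip": 255},
    {"wx": 0, "wy": 0, "wz": 0, "tx": -6.7, "ty": -3.7, "tz": 31, "grip": 255},
    {"wx": 0, "wy": 0, "wz": 0, "tx": -6.7, "ty": -3.7, "tz": 31, "grip": 255},
  ],
)

```text
time_s: 12.85
tcp_pos: [667.0, -88.4, 136.6]
tool_rot: [-0.366, -2.955, 0.79]
wrist_force: [-0.2, -0.5, -1.7]
width: 0.163
```

Run:
```python
from fit import *
s=st();print(inB(s["tcp_pos"]));R=Ro.from_rotvec(s["tool_rot"]).as_matrix();T=np.array(s["tcp_pos"])
p=bot.capture("side");p2=bot.capture("top")
for n,c in(("side",p),("top",p2)): print(n,"tip",proj(c,T+54.8*R[:,2]).round(1),"collar",proj(c,T+12.8*R[:,2]).round(1),"hole",proj(c,B((-40.5,1,11))).round(1))
go(B((-40.5,1,76)),toolbed())
cv2.imwrite("pics/m8.png",np.hstack([cv2.resize(p["frame"][130:220,260:350],(400,400),interpolation=3),cv2.resize(p2["frame"][165:245,370:450],(400,400),interpolation=3)]))
```

```text
{'time_s': 12.85, 'joint_pos': [-0.112, 0.482, 1.501, -0.543, 1.278, -1.245], 'tcp_pos': [666.995, -88.401, 136.557], 'tool_rot': [-0.366, -2.955, 0.79], 'wrist_force': [-0.246, -0.548, -1.736], 'width': 0.163}
[-41.26851255   0.38011744  79.89550476]
side tip [[295.7 172.2]] collar [[290.1 163.2]] hole [[297.4 174.6]]
top tip [[416.1 198.5]] collar [[409.7 192.1]] hole [[418.6 200.4]]
world [667.  -91.1 133.6] t [-0.4 -0.7  4.2] w [ 0.1  0.2 -0.1]
```

View pics/m8.png

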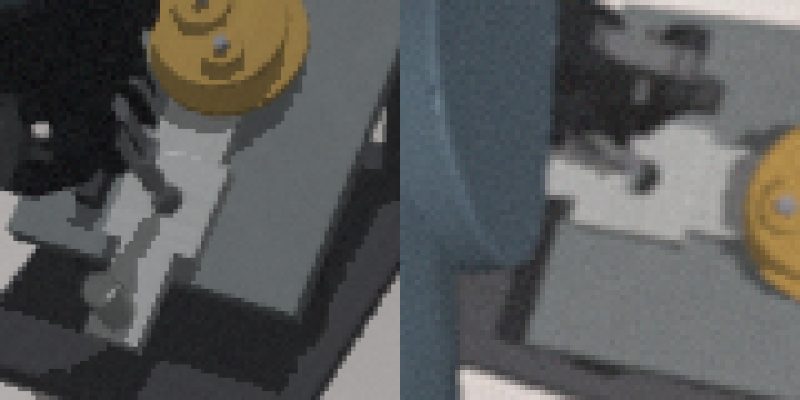

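servo_tool(
  steps=[
    {"wx": 0, "wy": 0, "wz": 0, "tx": -0.4, "ty": -0.7, "tz": 3, "grip": 255},
    {"wx": 0, "wy": 0, "wz": 0, "tx": -0.4, "ty": -0.7, "tz": 6, "grip": 255},
    {"wx": 0, "wy": 0, "wz": 0, "tx": -0.4, "ty": -0.7, "tz": 9, "grip": 255},
    {"wx": 0, "wy": 0, "wz": 0, "tx": -0.4, "ty": -0.7, "tz": 11, "grip": 255},
    {"wx": 0, "wy": 0, "wz": 0, "tx": -0.4, "ty": -0.7, "tz": 13, "grip": 255},
    {"wx": 0, "wy": 0, "wz": 0, "tx": -0.4, "ty": -0.7, "tz": 15, "grip": 255},
    {"wx": 0, "wy": 0, "wz": 0, "tx": -0.4, "ty": -0.7, "tz": 17, "grip": 255},
    {"wx": 0, "wy": 0, "wz": 0, "tx": -0.4, "ty": -0.7, "tz": 19, "grip": 255},
  ],
)

```text
time_s: 13.95
tcp_pos: [665.0, -98.3, 120.4]
tool_rot: [-0.366, -2.955, 0.79]
wrist_force: [-0.4, -0.6, -0.9]
width: 0.169
```

```bash
cat > c.py <<'E'
from fit import *
s=st();print(inB(s["tcp_pos"]),"F",(bedT(q)[0].T@s["wrist_force"]).round(1),"tau",np.round(s["torque"],2))
E
python3 c.py
```

```text
{'time_s': 13.95, 'joint_pos': [-0.127, 0.497, 1.514, -0.55, 1.248, -1.242], 'tcp_pos': [665.026, -98.344, 120.428], 'tool_rot': [-0.366, -2.955, 0.79], 'wrist_force': [-0.39, -0.559, -0.913], 'width': 0.169}
[-40.56667259   0.89580603  60.86623632] F [ 0.1 -0.2 -1.1] tau [ 0.3  -0.09 -0.03]
```

Tip is about 8 mm into the carrier with no force. Continue.

servo_tool(
  steps=[
    {"wx": 0, "wy": 0, "wz": 0, "tx": 0, "ty": 0, "tz": 2, "grip": 255},
    {"wx": 0, "wy": 0, "wz": 0, "tx": 0, "ty": 0, "tz": 4, "grip": 255},
    {"wx": 0, "wy": 0, "wz": 0, "tx": 0, "ty": 0, "tz": 6, "grip": 255},
    {"wx": 0, "wy": 0, "wz": 0, "tx": 0, "ty": 0, "tz": 8, "grip": 255},
    {"wx": 0, "wy": 0, "wz": 0, "tx": 0, "ty": 0, "tz": 10, "grip": 255},
    {"wx": 0, "wy": 0, "wz": 0, "tx": 0, "ty": 0, "tz": 12, "grip": 255},
    {"wx": 0, "wy": 0, "wz": 0, "tx": 0, "ty": 0, "tz": 14, "grip": 255},
    {"wx": 0, "wy": 0, "wz": 0, "tx": 0, "ty": 0, "tz": 16, "grip": 255},
  ],
)

```text
time_s: 14.95
tcp_pos: [663.1, -106.1, 106.5]
tool_rot: [-0.366, -2.955, 0.79]
wrist_force: [-0.0, 0.5, -1.1]
width: 0.165
```

```bash
python3 c.py
```

```text
{'time_s': 14.95, 'joint_pos': [-0.138, 0.51, 1.523, -0.556, 1.223, -1.238], 'tcp_pos': [663.08, -106.104, 106.52], 'tool_rot': [-0.366, -2.955, 0.79], 'wrist_force': [-0.02, 0.508, -1.112], 'width': 0.165}
[-40.5917992    0.90085697  44.82031367] F [-1.  -0.1 -0.7] tau [ 0.29 -0.11  0.01]
```

servo_tool(
  steps=[
    {"wx": 0, "wy": 0, "wz": 0, "tx": 0, "ty": 0, "tz": 3, "grip": 255},
    {"wx": 0, "wy": 0, "wz": 0, "tx": 0, "ty": 0, "tz": 6, "grip": 255},
    {"wx": 0, "wy": 0, "wz": 0, "tx": 0, "ty": 0, "tz": 9, "grip": 255},
    {"wx": 0, "wy": 0, "wz": 0, "tx": 0, "ty": 0, "tz": 11, "grip": 255},
    {"wx": 0, "wy": 0, "wz": 0, "tx": 0, "ty": 0, "tz": 13, "grip": 255},
    {"wx": 0, "wy": 0, "wz": 0, "tx": 0, "ty": 0, "tz": 14, "grip": 255},
    {"wx": 0, "wy": 0, "wz": 0, "tx": 0, "ty": 0, "tz": 15, "grip": 255},
    {"wx": 0, "wy": 0, "wz": 0, "tx": 0, "ty": 0, "tz": 16, "grip": 255},
  ],
)

```text
time_s: 15.95
tcp_pos: [661.2, -113.8, 92.8]
tool_rot: [-0.366, -2.955, 0.79]
wrist_force: [-0.4, 0.1, -0.9]
width: 0.161
```

```bash
python3 c.py
```

```text
{'time_s': 15.95, 'joint_pos': [-0.15, 0.524, 1.532, -0.563, 1.198, -1.235], 'tcp_pos': [661.225, -113.813, 92.77], 'tool_rot': [-0.366, -2.955, 0.79], 'wrist_force': [-0.352, 0.125, -0.906], 'width': 0.161}
[-40.60036679   0.98213144  28.94822464] F [-0.5 -0.4 -0.8] tau [ 0.31 -0.04  0.01]
```

servo_tool(
  steps=[
    {"wx": 0, "wy": 0, "wz": 0, "tx": 0, "ty": 0, "tz": 0.5, "grip": 255},
    {"wx": 0, "wy": 0, "wz": 0, "tx": 0, "ty": 0, "tz": 1, "grip": 255},
    {"wx": 0, "wy": 0, "wz": 0, "tx": 0, "ty": 0, "tz": 1.5, "grip": 255},
    {"wx": 0, "wy": 0, "wz": 0, "tx": 0, "ty": 0, "tz": 2, "grip": 255},
    {"wx": 0, "wy": 0, "wz": 0, "tx": 0, "ty": 0, "tz": 2.5, "grip": 255},
    {"wx": 0, "wy": 0, "wz": 0, "tx": 0, "ty": 0, "tz": 3, "grip": 255},
    {"wx": 0, "wy": 0, "wz": 0, "tx": 0, "ty": 0, "tz": 3, "grip": 255},
    {"wx": 0, "wy": 0, "wz": 0, "tx": 0, "ty": 0, "tz": 3, "grip": 255},
  ],
)

```text
time_s: 16.95
tcp_pos: [661.1, -115.0, 90.8]
tool_rot: [-0.366, -2.956, 0.79]
wrist_force: [-1.1, 4.3, 5.9]
width: 0.165
```

```bash
python3 c.py
```

```text
{'time_s': 16.95, 'joint_pos': [-0.152, 0.526, 1.533, -0.564, 1.194, -1.234], 'tcp_pos': [661.129, -114.972, 90.841], 'tool_rot': [-0.366, -2.956, 0.79], 'wrist_force': [-1.131, 4.282, 5.877], 'width': 0.165}
[-40.57135698   1.17192918  26.70398269] F [-0.4 -2.1  7. ] tau [ 0.47  0.35 -0.24]
```

servo_tool(
  steps=[
    {"wx": 0, "wy": 0, "wz": 0, "tx": 0, "ty": 0, "tz": -0.5, "grip": 170},
    {"wx": 0, "wy": 0, "wz": 0, "tx": 0, "ty": 0, "tz": -0.5, "grip": 170},
    {"wx": 0, "wy": 0, "wz": 0, "tx": 0, "ty": 0, "tz": -0.5, "grip": 170},
    {"wx": 0, "wy": 0, "wz": 0, "tx": 0, "ty": 0, "tz": -0.5, "grip": 170},
    {"wx": 0, "wy": 0, "wz": 0, "tx": 0, "ty": 0, "tz": -5, "grip": 170},
    {"wx": 0, "wy": 0, "wz": 0, "tx": 0, "ty": 0, "tz": -12, "grip": 170},
    {"wx": 0, "wy": 0, "wz": 0, "tx": 0, "ty": 0, "tz": -22, "grip": 170},
    {"wx": 0, "wy": 0, "wz": 0, "tx": 0, "ty": 0, "tz": -35, "grip": 170},
  ],
)

```text
time_s: 17.95
tcp_pos: [665.2, -97.8, 121.3]
tool_rot: [-0.366, -2.955, 0.79]
wrist_force: [0.3, -1.0, -0.2]
width: 0.33
```

servo_tool(
  steps=[
    {"wx": 0, "wy": 0, "wz": 0, "tx": 0, "ty": 0, "tz": -30, "grip": 170},
    {"wx": 0, "wy": 0, "wz": 0, "tx": 0, "ty": 0, "tz": -80, "grip": 170},
    {"wx": 0, "wy": 0, "wz": 0, "tx": 0, "ty": 40, "tz": -120, "grip": 170},
    {"wx": 0, "wy": 0, "wz": 0, "tx": 30, "ty": 90, "tz": -130, "grip": 170},
    {"wx": 0, "wy": 0, "wz": 0, "tx": 60, "ty": 140, "tz": -130, "grip": 170},
    {"wx": 0, "wy": 0, "wz": 0, "tx": 90, "ty": 190, "tz": -130, "grip": 170},
    {"wx": 0, "wy": 0, "wz": 0, "tx": 100, "ty": 220, "tz": -130, "grip": 170},
    {"wx": 0, "wy": 0, "wz": 0, "tx": 100, "ty": 220, "tz": -130, "grip": 170},
  ],
)

```text
time_s: 18.95
tcp_pos: [629.1, 176.1, 122.3]
tool_rot: [-0.36, -2.954, 0.791]
wrist_force: [-0.2, 0.3, -0.6]
width: 0.336
```

Run:
```python
from fit import *
st();q[2]=90
p=bot.capture("side");p2=bot.capture("top")
G=B((-40,1,49));C=B((-40,1,15))
for c in(p,p2): print("griptop,collartop",proj(c,[G,C]).round(1).tolist())
cv2.imwrite("pics/m9.png",np.hstack([cv2.resize(p["frame"][130:220,250:340],(400,400),interpolation=3),cv2.resize(p2["frame"][165:245,370:450],(400,400),interpolation=3)]))
```

```text
{'time_s': 18.95, 'joint_pos': [0.27, 0.553, 1.429, -0.455, 1.448, -0.935], 'tcp_pos': [629.069, 176.075, 122.261], 'tool_rot': [-0.36, -2.954, 0.791], 'wrist_force': [-0.237, 0.277, -0.603], 'width': 0.336}
griptop,collartop [[292.5, 165.6], [296.9, 172.8]]
griptop,collartop [[413.5, 194.5], [418.5, 199.7]]
```

View pics/m9.png

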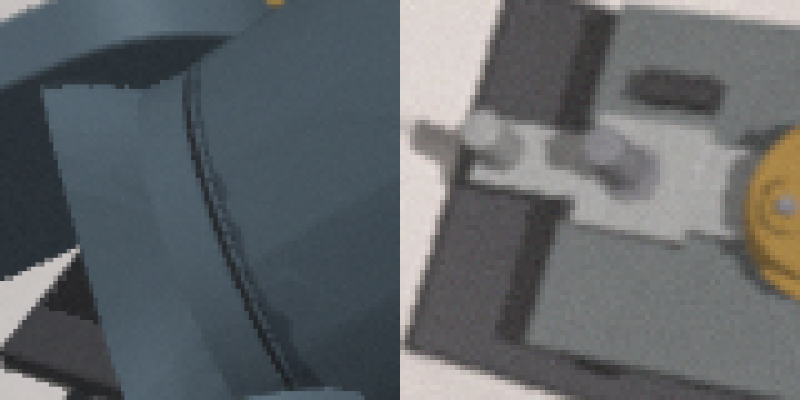

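servo_tool(
  steps=[
    {"wx": 0, "wy": 0, "wz": 0, "tx": 25, "ty": 3, "tz": -20, "grip": 170},
    {"wx": 0, "wy": 0, "wz": 0, "tx": 60, "ty": 8, "tz": -45, "grip": 170},
    {"wx": 0, "wy": 0, "wz": 0, "tx": 100, "ty": 13, "tz": -70, "grip": 170},
    {"wx": 0, "wy": 0, "wz": 0, "tx": 140, "ty": 19, "tz": -100, "grip": 170},
    {"wx": 0, "wy": 0, "wz": 0, "tx": 170, "ty": 23, "tz": -120, "grip": 170},
    {"wx": 0, "wy": 0, "wz": 0, "tx": 186, "ty": 25, "tz": -130, "grip": 170},
    {"wx": 0, "wy": 0, "wz": 0, "tx": 186, "ty": 25, "tz": -130, "grip": 170},
    {"wx": 0, "wy": 0, "wz": 0, "tx": 186, "ty": 25, "tz": -130, "grip": 170},
  ],
)

```text
time_s: 20.05
tcp_pos: [471.3, 302.1, 222.4]
tool_rot: [-0.368, -2.954, 0.791]
wrist_force: [0.1, -0.8, -0.4]
width: 0.339
```

Run:
```python
from fit import *
st()
p=bot.capture("side");p2=bot.capture("top")
for n,c in(("s",p),("t",p2)):
    for k,X in (("axis z49,15",[B((-40.5,1,51.7)),B((-40.5,1,17.7))]),): print(n,proj(c,X).round(1).tolist())
    for d in bot.regions_of("lock_pin",c)[:2]:
        ys,xs=np.nonzero(d["region"]);print(d["p"],d["at"],xs.min(),xs.max(),ys.min(),ys.max())
cv2.imwrite("pics/m10.png",np.hstack([cv2.resize(p["frame"][140:200,270:330],(400,400),interpolation=3),cv2.resize(p2["frame"][170:220,390:440],(400,400),interpolation=3)]))
```

```text
{'time_s': 20.05, 'joint_pos': [0.531, 0.301, 1.57, -0.366, 1.648, -0.75], 'tcp_pos': [471.261, 302.112, 222.375], 'tool_rot': [-0.368, -2.954, 0.791], 'wrist_force': [0.082, -0.838, -0.406], 'width': 0.339}
s [[292.1, 166.1], [296.5, 173.3]]
t [[412.6, 194.3], [417.6, 199.4]]
0.68 [414.8, 197.7] 407 421 190 204
```

View pics/m10.png

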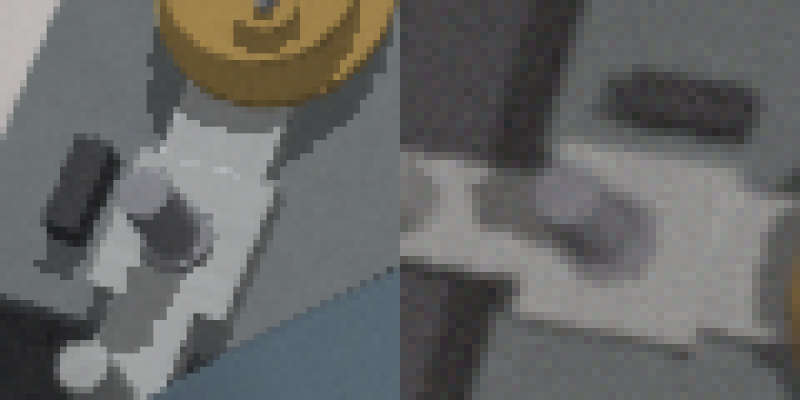

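Run:
```python
from fit import *
p=bot.capture("side");p2=bot.capture("top")
g=tri([ray(p,(291.8,168.5)),ray(p2,(411.3,193.8))]);c=tri([ray(p,(297.1,175.2)),ray(p2,(416.2,199.6))])
print(g,c,inB(g[0]),inB(c[0]))
print("post th=0",proj(p2,carr(q,0,(-195,0,42))),proj(p,carr(q,0,(-195,0,42))))
st()
```

```text
(array([ 665.03324603, -101.62680501,  107.92069742]), [np.float64(0.5784971638450669), np.float64(0.5784971638452349)]) (array([ 659.17170263, -117.45127473,   80.08475111]), [np.float64(0.7433800123284383), np.float64(0.7433800123283576)]) [-44.06446867   1.70319874  48.44307288] [-43.45385879  -0.12215043  15.94835492]
post th=0 [[386.46830022 191.79755976]] [[283.30234757 194.3068764 ]]
{'time_s': 20.35, 'joint_pos': [0.532, 0.301, 1.57, -0.366, 1.648, -0.75], 'tcp_pos': [470.855, 302.677, 222.456], 'tool_rot': [-0.367, -2.954, 0.791], 'wrist_force': [-0.248, -0.347, 0.173], 'width': 0.335}
```

```bash
python3 -c "
from plant import bot
print(bot.close_job())"
```

```text
the job is handed in; nothing more can be done
None
```

The carrier is against its stop and the lock pin is through both holes with its collar down. I handed the job in at about 20 s; it reported no verdict.

**Carrier:** I pushed the post with closed fingers until the force rose sharply to about 8 N. In the pictures the carrier's hole then sat within about 1 px of where it should be at angle 0.

**Pin:** I gripped the lock pin by its grip and put it in square to the slope. It went down with no side load. The collar met the carrier within about 0.2 mm of the depth I had worked out, at about 7 N. I then opened the fingers and drew the arm well clear.

**Last checks:**
- **Seating:** By camera the collar top is about 16 mm above the bed (15 expected), and the pin leans about 0.06 rad from square (limit 0.14).
- **Centring, the check that disagreed:** By camera the pin axis sits about 3 mm down-slope of where I measured the carrier hole, against a limit of 4 mm. The 1.5 mm play in the bed hole should not allow that much. I put it down to the pin settling down-slope plus 1–2 mm of camera and picking error, and did not resolve it further.
- **Camera height:** The fitted bed height was about 86 mm against the stated 90. I treated this as camera bias, and the depth at which the collar made contact agreed with the stated height.
- **Other objects:** I saw no contact with the disc-headed pin, the loupe or the tin, but did not re-measure them at the end.
- **Pictures:** I viewed 12, two over the budget, to check the insertion and the final seating.

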